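# Refit a dowelled service cover on an appliance base

### The arm

A 6-joint arm with a two-finger parallel gripper is mounted at the origin on the work surface. World frame = base frame: x ahead of the robot, y to its left, z up, the work surface at z = 0. Lengths are in m, angles in degrees, forces in N, time in s.
With the tool pointing down it reaches from about 0.25 to 0.85 m from the base axis. Payload 12.5 kg.
Tool frame: the origin (TCP) lies between the finger pads; the fingertips stand 14 mm ahead of it and the grasp point (between the pads) lies 5 mm behind it (bot.finger_overhang is the distance from the TCP to the fingertips, in m); z points along the fingers, y is the line along which they close (so a half turn about z gives the same grasp; the last joint's range is limited). The gripper opens to 93 mm and grips with 3 to 60 N. Pads are 15 mm wide; open, the fingers measure 128 mm over their backs; the gripper's body (75 mm by 188 mm) begins 65 mm behind the grasp point.
Start: joints at [64.595, 20.094, 94.641, -0, 65.266, -4.847], TCP at [0.193, 0.515, 0.233] pointing down, gripper open.
Joint ranges: [-157.81, 157.81], [-45, 120.19], [0.68, 151.7], [-89.99, 269.99], [4.06, 180], [-164.3, 164.3]. Speed limits (degrees/s): [127.2, 127.2, 159.86, 180, 180, 180].

### API

Orientations are given as [roll, pitch, yaw] about the fixed x, y, z axes, in that order (R = Rz(yaw) Ry(pitch) Rx(roll)).
In Python, from bench import bot, vision, order gives the robot as it stands. The module is installed in compiled form; this text tells all that it offers.
- The arm moves only by the tool carry_out, never from a script. Its argument "rows" is a list that holds one entry, the list of rows, each a list of 5 numbers: the shift along the tool's x, y, z in cm, then the turn about the tool's z in degrees, then the opening in per cent of the stroke, from 0 (shut) to 100 (fully open). A call has exactly 10 rows; each row is the pose to reach, as a shift and turn from the pose commanded when the call began, along the tool's axes at that moment; what a row does not reach only later rows make up. A row lasts 1/12 s, in which the tool goes at most 41.7 mm and 7.16 degrees, less where a joint would pass 70% of its speed; a pose out of reach is approached as far as the arm can. A call with a gripper value outside its range is refused whole. The fingers move at their own pace and stop on an object; the grip force is fixed at half the most. Time passes only in rows, so rows that repeat a pose let the fingers close, or fill a call up. It gives the time, the measured TCP pose, the force, the opening and the grip force at its end, in the units of the state.
- bot.observe(): the state, without advancing time (a new reading comes with each control period).
- vision.get_image(name): name is "side" or "top"; returns a dict with "color" (400x640x3 uint8, red, green, blue), "fx", "fy", "cx", "cy" (pixels), "xyz" and "orientation" of the camera in the world. Camera axes: x right, y up, looking along -z (the intrinsics and any distortion apply to the point x, -y, -z); pixel columns grow to the right and rows downward; lengths in m; the calibration is good to about 2 mm. A picture is of the moment at which its call begins. There is no depth.
- order.sign_off(): hands the job in; it is judged then, once.
Trained networks look in the newest picture that a camera, given by its name, has taken for a name from the list of things; names that differ only in an ending like _2 or _b are one class to them, and where a whole thing is asked for, a point or a joint stands for the part that bears it (a point fixed in the world has none). Each returns a list of dicts, best first, with "conf" (0 to 1); they miss things now and then, are a little off and sometimes report something else, mostly with a low value. They report only what shows in the picture. A call takes as long as a camera call.
- vision.search_frame(target, camera): "xyz" ([x, y, z] in m, in the coordinates of the camera as it stood for that picture, good to about 4 mm: the middle of the surface that is visible of it).
- vision.pinpoint(target, camera): "xyz" ([x, y, z] in m, in the coordinates of the camera as it stood for that picture, good to about 4 mm: a listed point, or the origin of a listed thing).
The state is a dict: "time_s": time; "joint_positions": joint angles; "qvel": joint speeds; "effort": joint torques, N m; "ee_pos": TCP position; "ee_rot": TCP orientation; "wrist_force": force on the tool from outside, world axes, zero at the start; "torque": the same for the moment, N m; "grip_width": finger opening in m; "finger_force": force on a finger pad.
Only numpy, scipy, OpenCV 4.12 (cv2) and the standard library are available. Lean on these libraries where they do the work, as an engineer would, in place of code of your own. Each camera call takes 0.05 s, during which the arm holds its last target. There are 200 camera calls.

### The job

Take the grey service cover by its orange grip off the sloping blue stand and hold it level above the open white base unit, then lower it level so that both brass pins come up through its two holes and it lies fully home and flush on the unit; either way round will do. Lower it all the way before letting go, do not let it fall, and leave the other things on the bench where they are.

Things in the scene. Friction and masses are not known exactly. Their poses are not given: they have to be found in the camera images.
- cover_grip (a point): Middle of the rigid orange grip on the loose cover (0.3-0.6 kg): 70 mm (x) by 18 (y) by 50 tall, on the middle of a grey plate 110 mm (x) by 190 (y) by 8 thick; this point is 33 mm above the plate's underside. z: plate normal, up. Two 13 mm through holes lie 78 mm either side along y. Starts on the stand, tilted 25 degrees, lower long edge towards the robot. Fits either way round.
- seat (a point): Middle of the flat top of the fixed white base unit (150 mm along x, 230 along y, top 80 above the bench) with an open window. z up. Two brass pins stand 78 mm either side of this point along y, 10 mm thick, 24 tall above the top, the last 7 tapered. Cover home: its underside lies on this top, cover_grip 33 mm above this point.
- stand: Fixed blue steel stand, base 150 mm (x) by 210 (y). Its board rises away from the robot along x at 25 degrees, from 55 to 115 mm above the bench, with a lip 9 mm above the board at its lower edge. Nothing is over it. Origin: middle of its underside. Stand and base unit may be on either side of the bench.
- screwdriver: red-handled screwdriver, 190 mm long, lying on the bench in front of the base unit (bystander)
- nutdriver: yellow-handled driver, 170 mm long, lying in front of the blue stand (bystander)
- wrench: flat steel wrench, 160 mm long, lying between stand and base unit (bystander)
- spray_can: blue spray can, 52 mm diameter, 150 mm tall, standing behind the blue stand (bystander); origin at its foot
- power_brick: white power brick 60 x 120 x 35 mm, lying behind the base unit (bystander); origin at its underside
- parts_bin: open blue bin 160 x 120 x 60 mm on the left of the bench (bystander); origin at its underside
- scale: white weighing scale 190 x 150 x 38 mm on the right of the bench (bystander); origin at its underside

How it is judged (in metres and radians):
On the way:
1. the cover is held level (within 10 degrees) above the base unit, its middle within 30 mm of the unit's, clear of the pins (horizontal distance between cover_grip and seat below 0.03 m and z of cover_grip in the frame of seat above 0.056 m and angle between cover_grip's own z axis and vertical below 0.175 rad), for 0.05 s.
At the end, for the whole second after the job is handed in: The cover lies at rest on the base unit with both pins through its holes: its middle within 4 mm of the unit's middle, its underside within 3 mm of the unit's top, level within 1.7 degrees and square to it within 3.4 degrees (either way round) (horizontal distance between cover_grip and seat below 0.004 m and z of cover_grip in the frame of seat between 0.03 and 0.036 m and angle between cover_grip's own z axis and vertical below 0.03 rad and angle between the y axis of cover_grip and the y axis of seat, either way round below 0.06 rad and linear speed of cover below 0.02 m/s); the robot touches nothing.
It fails at once if the cover is tilted more than 10 degrees while it is down among the pins (horizontal distance between cover_grip and seat below 0.03 m and z of cover_grip in the frame of seat below 0.054 m and angle between cover_grip's own z axis and vertical above 0.175 rad).
It fails at once if the cover falls or is slammed onto the unit (faster than 0.35 m/s when down among the pins) (horizontal distance between cover_grip and seat below 0.03 m and z of cover_grip in the frame of seat below 0.057 m and linear speed of cover above 0.35 m/s).
It fails at once if a bystander is moved by more than 40 mm (distance of any of screwdriver, nutdriver, wrench, spray_can, power_brick, parts_bin, scale from where it was at the start of the episode above 0.04 m).
It also fails if it takes over 48 s, if anything falls off the work surface, if the arm or the gripper's body presses on something with over 40 N, if the wrist force passes 120 N, or if a joint passes its speed limit or range.

## Working session

There is one attempt and no reset: what is moved stays moved. The work goes in short steps, Python scripts to look and compute and a tool call to move; the robot and the scene stay as the last step left them, time stands still between calls to the robot, and variables do not carry over. Pictures are saved under pics/ and viewed, at most 10 in all, crops included, and the job is handed in when it is done.

Besides the shell and the picture viewer there is one more tool, called after "Emit:" as name([rows], argument=value, ...), one row to a line, values as JSON. carry_out: Moves the arm, as the interface text tells. Its arguments: {"type":"object","properties":{"rows":{"type":"array"}},"required":["rows"]}

```bash
mkdir -p pics; cat > h.py <<'E'
from bench import bot, vision, order
import numpy as np, cv2
from scipy.spatial.transform import Rotation as R
def cam(n):
    d=vision.get_image(n); return d
def Rc(d):
    o=np.array(d["orientation"],float)
    return o if o.shape==(3,3) else R.from_euler('xyz',o,degrees=True).as_matrix()
def w(d,p): return Rc(d)@np.array(p)+np.array(d["xyz"])
def save(d,f): cv2.imwrite(f,cv2.cvtColor(d["color"],cv2.COLOR_RGB2BGR))
def px(d,P):
    q=Rc(d).T@(np.array(P)-np.array(d["xyz"])); return np.array([d["cx"]+d["fx"]*q[0]/-q[2], d["cy"]+d["fy"]*-q[1]/-q[2]])
def ray(d,uv):
    v=np.array([(uv[0]-d["cx"])/d["fx"],-(uv[1]-d["cy"])/d["fy"],-1]); v=Rc(d)@v
    return np.array(d["xyz"]),v/np.linalg.norm(v)
def tri(rs):
    A=sum(np.eye(3)-np.outer(v,v) for o,v in rs); b=sum((np.eye(3)-np.outer(v,v))@o for o,v in rs)
    return np.linalg.solve(A,b)
E
python3 - <<'E'
from h import *
np.set_printoptions(precision=4,suppress=True)
for n in("side","top"):
    d=cam(n); save(d,f"pics/{n}0.png")
    print(n,{k:v for k,v in d.items() if k!="color"})
    for t in("cover_grip","seat","stand","wrench","spray_can","power_brick","screwdriver","nutdriver","parts_bin","scale"):
        for f in (vision.pinpoint,vision.search_frame):
            for r in f(t,n)[:2]: print(t,f.__name__,r["conf"],w(d,r["xyz"]),px(d,w(d,r["xyz"])))
print(bot.observe())
E
```

```text
side {'fx': 431.1257112828362, 'fy': 431.1257112828362, 'cx': 319.3780962265816, 'cy': 204.109425176312, 'xyz': array([0.3748, 1.2528, 0.8293]), 'orientation': array([  60.0214,    0.1873, -171.0758])}
cover_grip call 0.95 [ 0.5116 -0.2044  0.1145] [344.1444 174.613 ]
cover_grip call 0.78 [ 0.5215 -0.1918  0.097 ] [341.0713 180.0768]
seat call 0.82 [0.5282 0.1965 0.0763] [324.2833 243.5166]
seat call 0.62 [0.5174 0.2656 0.0723] [324.48   258.7029]
stand call 0.96 [ 0.527  -0.2095 -0.0002] [339.6279 200.1975]
wrench call 0.54 [ 0.4988 -0.0001 -0.0025] [340.7581 230.5335]
wrench call 0.64 [0.4405 0.0029 0.0031] [357.4594 231.0584]
spray_can call 0.56 [ 0.6789 -0.139  -0.0023] [297.9723 206.7263]
spray_can call 0.82 [ 0.6753 -0.1181  0.0875] [297.1184 188.5439]
power_brick call 0.84 [ 0.6636  0.2496 -0.001 ] [277.6584 270.4668]
power_brick call 0.6 [0.6603 0.2698 0.0337] [276.5119 265.6072]
screwdriver call 0.49 [0.3871 0.1697 0.0043] [370.3863 261.55  ]
screwdriver call 0.59 [0.4023 0.1479 0.0202] [366.18   252.8229]
nutdriver call 0.55 [ 0.3824 -0.1981 -0.0014] [376.6864 204.6817]
nut
[... 1766 characters left out ...]
14] [161.9742 201.5324]
parts_bin call 0.84 [0.5741 0.5015 0.0082] [157.8457 199.7635]
scale call 0.58 [0.6637 0.2476 0.0032] [239.1398 173.0877]
scale call 0.57 [ 0.6022 -0.5193  0.0304] [480.5236 193.6723]
{'time_s': 2.1, 'joint_positions': array([64.5953, 20.0956, 94.6418, -0.0019, 65.2656, -4.8471]), 'qvel': array([ 0.01  ,  0.0667, -0.029 , -0.0116,  0.0706,  0.0264]), 'effort': array([  0.0009, -49.7253, -28.5487,   0.07  ,   0.022 ,   0.    ]), 'ee_pos': array([0.1931, 0.515 , 0.2326]), 'ee_rot': array([-179.9969,    0.0015,  159.4432]), 'wrist_force': array([0.8692, 0.0682, 0.1525]), 'torque': array([-0.013 ,  0.0204,  0.0202]), 'finger_force': 0.0, 'grip_width': 0.09322277162767048}
```

View pictures.

```bash
python3 - <<'E'
import cv2
a=cv2.imread("pics/top0.png")[130:310,180:460]; cv2.imwrite("pics/t0c.png",cv2.resize(a,(800,514),interpolation=cv2.INTER_CUBIC))
a=cv2.imread("pics/side0.png")[130:330,230:430]; cv2.imwrite("pics/s0c.png",cv2.resize(a,(600,600),interpolation=cv2.INTER_CUBIC))
E
```

```text
(no output)
```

View pics/t0c.png

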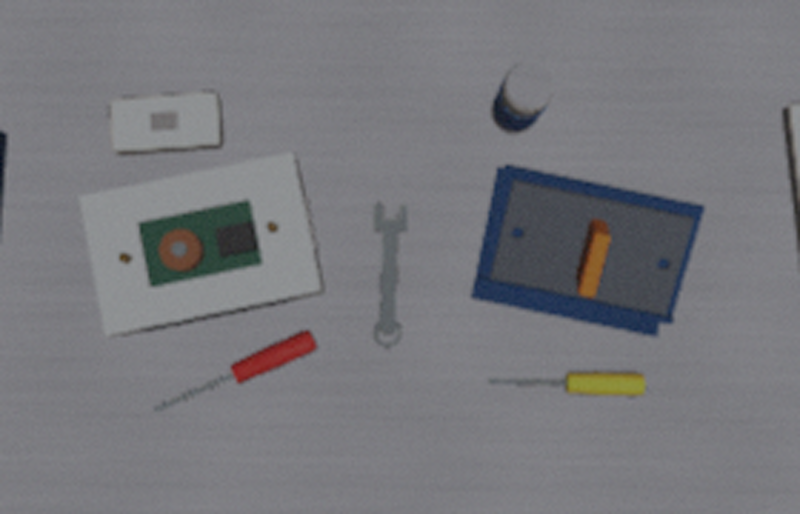

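View pics/s0c.png

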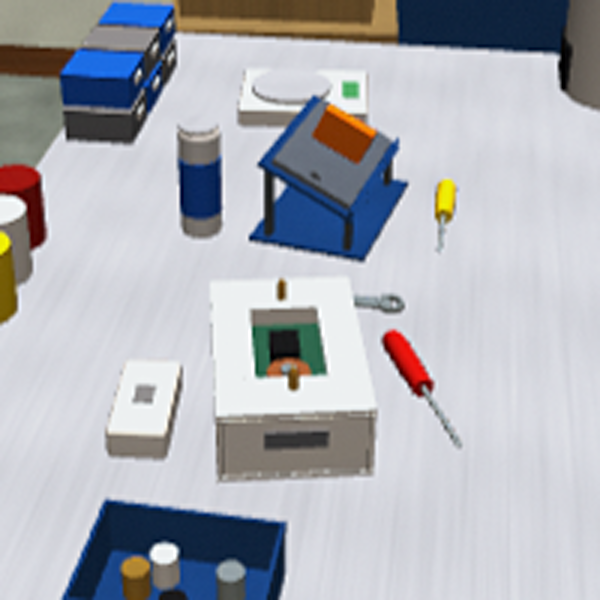

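The top crop shows the white unit with pins at about (224,220) and (275,210) full-frame. The tilted cover on the blue stand has holes at about (361,211) and (412,222), with the grip at about (388,220). The side view confirms both; pin tops there are at about (324,224) and (328,254). Next I'll refine these positions.

```bash
cat >> h.py <<'E'
def avg(n,k=3):
    ds=[cam(n) for _ in range(k)]; d=dict(ds[0]); d["color"]=np.mean([x["color"].astype(float) for x in ds],0); return d
def blob(d,c,r,f):
    """weighted centroid of score f(img patch) within radius r px of c"""
    u,v=np.round(c).astype(int); a=d["color"][v-r:v+r+1,u-r:u+r+1].astype(float); s=f(a); s=s-np.median(s); s[s<0.35*s.max()]=0
    V,U=np.mgrid[v-r:v+r+1,u-r:u+r+1]; return np.array([(s*U).sum(),(s*V).sum()])/s.sum(), s.max()
def atz(d,uv,z):
    o,v=ray(d,uv); return o+v*(z-o[2])/v[2]
sat=lambda a:a.max(2)-a.min(2)
rb=lambda a:a[...,0]-a[...,2]
br=lambda a:a[...,2]-a[...,0]
dark=lambda a:-a.sum(2)
E
python3 - <<'E'
from h import *
np.set_printoptions(precision=4,suppress=True)
t=avg("top"); s=avg("side")
for n,d,pts in(("top",t,[(224,220),(275,210)]),("side",s,[(328,254),(324,226)])):
    for p in pts:
        c,m=blob(d,p,6,rb); print(n,"pin",c,m,atz(d,c,.104),atz(d,c,.092))
for p in[(361,211),(412,222)]:
    c,m=blob(t,p,5,br); print("hole",c,m,atz(t,c,.088))
c,m=blob(s,(335,188),4,dark);print("side hole",c,m)
for n,d in(("top",t),("side",s)):
    im=d["color"]; k=((rb(im)>60)&(im[...,1]<im[...,0]*.75)).astype(np.uint8)
    c=px(d,(.51,-.206,.115)).astype(int); m=np.zeros_like(k); m[c[1]-25:c[1]+25,c[0]-25:c[0]+25]=1; k*=m
    P=cv2.findNonZero(k); print(n,"grip",len(P),P.mean(0),cv2.minAreaRect(P))
E
```

```text
top pin [223.0245 219.8621] 53.666666666666664 [0.5068 0.273  0.104 ] [0.5075 0.2755 0.092 ]
top pin [274.8099 209.1138] 52.33333333333334 [0.5401 0.1216 0.104 ] [0.5412 0.1227 0.092 ]
side pin [327.3285 252.7655] 120.0 [0.5075 0.2786 0.104 ] [0.5097 0.2624 0.092 ]
side pin [323.4586 225.8632] 107.33333333333334 [0.5388 0.1423 0.104 ] [0.5415 0.1239 0.092 ]
hole [360.6499 211.0257] 39.33333333333333 [ 0.5385 -0.1339  0.088 ]
hole [412.6462 222.6862] 40.333333333333336 [ 0.5051 -0.2897  0.088 ]
side hole [333.2659 190.2998] 182.33333333333331
top grip 144 [[387.6806 221.2639]] ((387.8714599609375, 220.73240661621094), (5.926240921020508, 25.70184898376465), 14.931418418884277)
side grip 232 [[344.3362 174.0172]] ((344.39703369140625, 173.83822631835938), (18.35034942626953, 13.033891677856445), 30.963756561279297)
```

Emit:
carry_out([
  [[-2.75,-2.83,0,-0.8,100],[-5.5,-5.66,0,-1.7,100],[-8.2,-8.5,0,-2.5,100],[-11,-11.3,0,-3.4,100],[-13.7,-14.1,0,-4.2,100],[-16.5,-17,0,-5.1,100],[-19.2,-19.8,0,-6,100],[-22,-22.6,0,-6.8,100],[-24.7,-25.5,0,-7.6,100],[-27.5,-28.3,0,-8.5,100]],
])

```text
time_s: 3.23
ee_pos: [0.3514, 0.1516, 0.2329]
ee_rot: [180.0, 0.0, 168.0]
wrist_force: [0.7, 1.2, -0.2]
grip_width: 0.0929
finger_force: 0.0
```

Emit:
carry_out([
  [[-2.3,-3.2,0,0,100],[-4.6,-6.4,0,0,100],[-6.9,-9.6,0,0,100],[-9.2,-12.8,0,0,100],[-11.5,-16,0,0,100],[-13.8,-19.2,0,0,100],[-16.1,-22.4,0,0,100],[-18.4,-25.6,0,0,100],[-20.7,-28.8,0,0,100],[-22.9,-31.9,0,0,100]],
])

```text
time_s: 4.07
ee_pos: [0.509, -0.2086, 0.2327]
ee_rot: [-180.0, 0.0, 167.9]
wrist_force: [0.0, 0.4, -0.4]
grip_width: 0.0928
finger_force: 0.0
```

```bash
python3 - <<'E'
from h import *
np.set_printoptions(precision=4,suppress=True)
o=bot.observe(); print(o["ee_pos"],o["ee_rot"])
d=cam("side"); im=d["color"][90:240,250:430]; cv2.imwrite("pics/s1.png",cv2.cvtColor(cv2.resize(im,(720,600),interpolation=cv2.INTER_CUBIC),cv2.COLOR_RGB2BGR))
P=o["ee_pos"]; print(px(d,P+[0,0,-.014]))
E
```

```text
[ 0.509  -0.2086  0.2327] [-179.997     0.0159  167.9154]
[345.7162 148.4633]
```

View pics/s1.png

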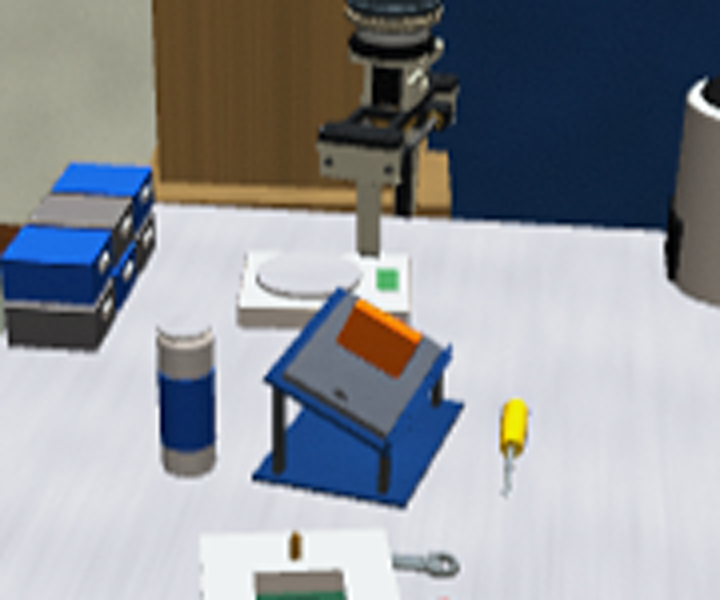

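The side view shows the open fingers centred above the orange grip (crop about (380,335)), with nothing in the way. I'll descend and close.

Emit:
carry_out([
  [[0,0,2,0,100],[0,0,4,0,100],[0,0,6,0,100],[0,0,8,0,100],[0,0,9,0,100],[0,0,10,0,100],[0,0,10.7,0,100],[0,0,11.3,0,100],[0,0,11.8,0,100],[0,0,11.8,0,100]],
])

```text
time_s: 4.95
ee_pos: [0.5084, -0.2063, 0.1142]
ee_rot: [180.0, -0.0, 167.9]
wrist_force: [-0.4, -0.6, -0.6]
grip_width: 0.0929
finger_force: 0.0
```

Emit:
carry_out([
  [[0,0,0,0,50],[0,0,0,0,30],[0,0,0,0,20],[0,0,0,0,10],[0,0,0,0,0],[0,0,0,0,0],[0,0,0,0,0],[0,0,0,0,0],[0,0,0,0,0],[0,0,0,0,0]],
])

```text
time_s: 5.78
ee_pos: [0.5085, -0.2064, 0.1147]
ee_rot: [-180.0, 0.0, 167.9]
wrist_force: [0.5, -0.1, 0.7]
grip_width: 0.0308
finger_force: 0.0
```

Emit:
carry_out([
  [[0,0,0,0,0],[0,0,0,0,0],[0,0,0,0,0],[0,0,0,0,0],[0,0,0,0,0],[0,0,0,0,0],[0,0,-0.5,0,0],[0,0,-1.5,0,0],[0,0,-2.5,0,0],[0,0,-3.5,0,0]],
])

```text
time_s: 6.62
ee_pos: [0.5087, -0.2064, 0.1509]
ee_rot: [-180.0, 0.0, 167.9]
wrist_force: [-0.0, 1.3, -5.0]
grip_width: 0.0176
finger_force: 30.0
```

Emit:
carry_out([
  [[0,0,-1,0,0],[0,0,-2,0,0],[0,0,-3,0,0],[0,0,-4,0,0],[0,0,-5,0,0],[0,0,-6,0,0],[0,0,-7,0,0],[0,0,-8,0,0],[0,0,-8,0,0],[0,0,-8,0,0]],
])

```text
time_s: 7.45
ee_pos: [0.5087, -0.2064, 0.2301]
ee_rot: [-180.0, 0.0, 167.9]
wrist_force: [-0.4, -0.0, -5.4]
grip_width: 0.0178
finger_force: 30.0
```

```bash
python3 - <<'E'
from h import *
np.set_printoptions(precision=4,suppress=True)
o=bot.observe(); print(o["ee_pos"],o["ee_rot"],o["wrist_force"],o["torque"])
d=cam("side"); im=d["color"][90:240,250:430]; cv2.imwrite("pics/s2.png",cv2.cvtColor(cv2.resize(im,(720,600),interpolation=cv2.INTER_CUBIC),cv2.COLOR_RGB2BGR))
E
```

```text
[ 0.5087 -0.2064  0.2301] [-179.985     0.0485  167.9452] [-0.4047 -0.0153 -5.4346] [0.0562 0.0859 0.036 ]
```

View pics/s2.png

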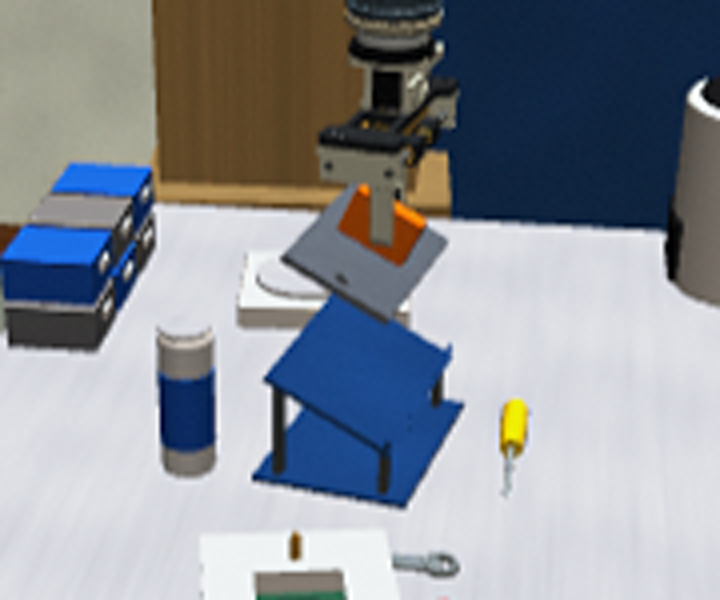

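The cover is securely held (about 0.55 kg) but still tilted about 25°: the lower edge sits at crop (390,320), the upper edge at about (360,185). The tool can't tilt, so I'll level the cover by pressing it flat on the free bench area near (0.305, -0.01).

Emit:
carry_out([
  [[2.4,1.5,0,-1.2,0],[4.8,3,0,-2.4,0],[7.2,4.5,0,-3.6,0],[9.6,6,0,-4.8,0],[12,7.5,0,-6,0],[14.4,9,0,-7.2,0],[16.8,10.5,0,-8.4,0],[19.2,12,0,-9.6,0],[21.6,13.5,0,-10.8,0],[24,15,0,-12,0]],
])

```text
time_s: 8.33
ee_pos: [0.3037, -0.0088, 0.2291]
ee_rot: [180.0, -0.0, 180.0]
wrist_force: [-0.2, 0.4, -5.0]
grip_width: 0.018
finger_force: 30.0
```

Emit:
carry_out([
  [[0,0,2,0,0],[0,0,4,0,0],[0,0,6,0,0],[0,0,8,0,0],[0,0,10,0,0],[0,0,12,0,0],[0,0,14,0,0],[0,0,15.5,0,0],[0,0,16.5,0,0],[0,0,17,0,0]],
])

```text
time_s: 9.17
ee_pos: [0.3045, -0.0094, 0.0585]
ee_rot: [180.0, -0.1, 179.9]
wrist_force: [-0.1, 0.6, -4.9]
grip_width: 0.0175
finger_force: 30.0
```

Emit:
carry_out([
  [[0,0,0.2,0,0],[0,0,0.4,0,0],[0,0,0.6,0,0],[0,0,0.8,0,0],[0,0,0.95,0,0],[0,0,1.1,0,0],[0,0,1.2,0,0],[0,0,1.3,0,0],[0,0,1.4,0,0],[0,0,1.4,0,0]],
])

```text
time_s: 10.0
ee_pos: [0.3099, -0.0099, 0.0473]
ee_rot: [-179.9, 0.6, 179.9]
wrist_force: [10.2, 10.0, 17.8]
grip_width: 0.018
finger_force: 30.0
```

Emit:
carry_out([
  [[0,0,0.1,0,0],[0,0,0.2,0,0],[0,0,0.3,0,0],[0,0,0.4,0,0],[0,0,0.5,0,0],[0,0,0.5,0,0],[0,0,0.5,0,0],[0,0,0.5,0,0],[0,0,0.5,0,0],[0,0,0.5,0,0]],
])

```text
time_s: 10.83
ee_pos: [0.3107, -0.0102, 0.0425]
ee_rot: [-179.9, 0.7, 179.9]
wrist_force: [12.7, 7.6, 18.2]
grip_width: 0.0177
finger_force: 30.0
```

```bash
python3 - <<'E'
from h import *
np.set_printoptions(precision=4,suppress=True)
o=bot.observe(); print(o["ee_pos"],o["ee_rot"],o["wrist_force"],o["torque"])
d=cam("side"); c=px(d,o["ee_pos"]).astype(int); im=d["color"][c[1]-60:c[1]+60,c[0]-70:c[0]+70]; cv2.imwrite("pics/s3.png",cv2.cvtColor(cv2.resize(im,(700,600),interpolation=cv2.INTER_CUBIC),cv2.COLOR_RGB2BGR))
E
```

```text
[ 0.3107 -0.0102  0.0425] [-179.9049    0.7156  179.8953] [12.7069  7.5541 18.1915] [ 1.6361 -1.7909  0.0209]
```

View pics/s3.png

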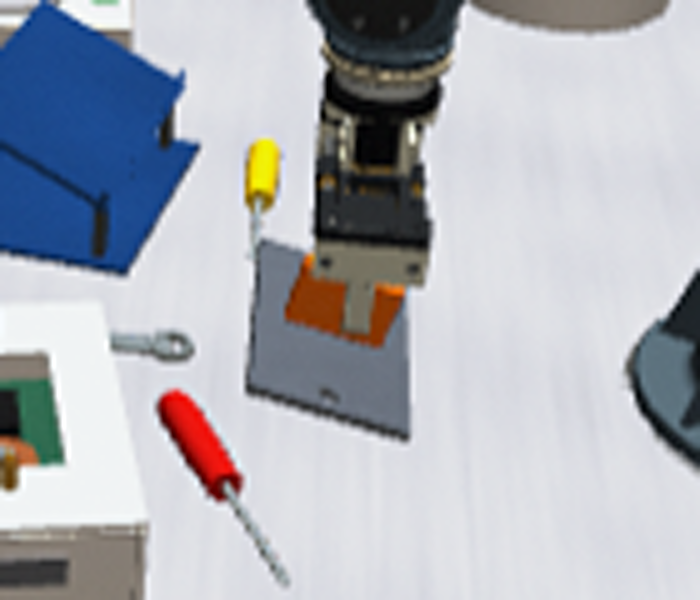

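The cover is rotating toward flat about the pads, with its plate spanning crop (250,240) to (410,440). It is clear of both drivers, so I'll keep pressing.

Emit:
carry_out([
  [[0,0,0.1,0,0],[0,0,0.2,0,0],[0,0,0.3,0,0],[0,0,0.4,0,0],[0,0,0.5,0,0],[0,0,0.6,0,0],[0,0,0.6,0,0],[0,0,0.6,0,0],[0,0,0.6,0,0],[0,0,0.6,0,0]],
])

```text
time_s: 11.72
ee_pos: [0.3109, -0.0104, 0.0365]
ee_rot: [-179.9, 0.7, 179.9]
wrist_force: [12.4, 4.2, 16.6]
grip_width: 0.018
finger_force: 30.0
```

Emit:
carry_out([
  [[0,0,0.1,0,0],[0,0,0.2,0,0],[0,0,0.3,0,0],[0,0,0.4,0,0],[0,0,0.4,0,0],[0,0,0.4,0,0],[0,0,0.4,0,0],[0,0,0.4,0,0],[0,0,0.4,0,0],[0,0,0.4,0,0]],
])

```text
time_s: 12.55
ee_pos: [0.3107, -0.0104, 0.0324]
ee_rot: [-179.9, 0.7, 179.9]
wrist_force: [12.3, 2.2, 15.5]
grip_width: 0.0176
finger_force: 30.0
```

Emit:
carry_out([
  [[0,0,0.1,0,0],[0,0,0.2,0,0],[0,0,0.3,0,0],[0,0,0.3,0,0],[0,0,0.3,0,0],[0,0,0.3,0,0],[0,0,0.3,0,0],[0,0,0.3,0,0],[0,0,0.3,0,0],[0,0,0.3,0,0]],
])

```text
time_s: 13.38
ee_pos: [0.3105, -0.0105, 0.0293]
ee_rot: [-179.9, 0.7, 179.9]
wrist_force: [12.2, 0.2, 13.6]
grip_width: 0.0178
finger_force: 30.0
```

Emit:
carry_out([
  [[0,0,0.1,0,0],[0,0,0.2,0,0],[0,0,0.3,0,0],[0,0,0.3,0,0],[0,0,0.3,0,0],[0,0,0.3,0,0],[0,0,0.3,0,0],[0,0,0.3,0,0],[0,0,0.3,0,0],[0,0,0.3,0,0]],
])

```text
time_s: 14.22
ee_pos: [0.3104, -0.0105, 0.0266]
ee_rot: [-179.9, 0.7, 179.9]
wrist_force: [7.1, 0.6, 30.3]
grip_width: 0.0178
finger_force: 30.0
```

```bash
python3 - <<'E'
from h import *
np.set_printoptions(precision=4,suppress=True)
o=bot.observe(); print(o["ee_pos"],o["ee_rot"],o["wrist_force"],o["torque"])
d=cam("side"); c=px(d,o["ee_pos"]).astype(int); im=d["color"][c[1]-40:c[1]+40,c[0]-50:c[0]+50]; cv2.imwrite("pics/s4.png",cv2.cvtColor(cv2.resize(im,(750,600),interpolation=cv2.INTER_CUBIC),cv2.COLOR_RGB2BGR))
E
```

```text
[ 0.3104 -0.0105  0.0266] [-179.8852    0.6839  179.9066] [ 7.0966  0.6304 30.3168] [ 0.6235 -1.3152 -0.0125]
```

View pics/s4.png

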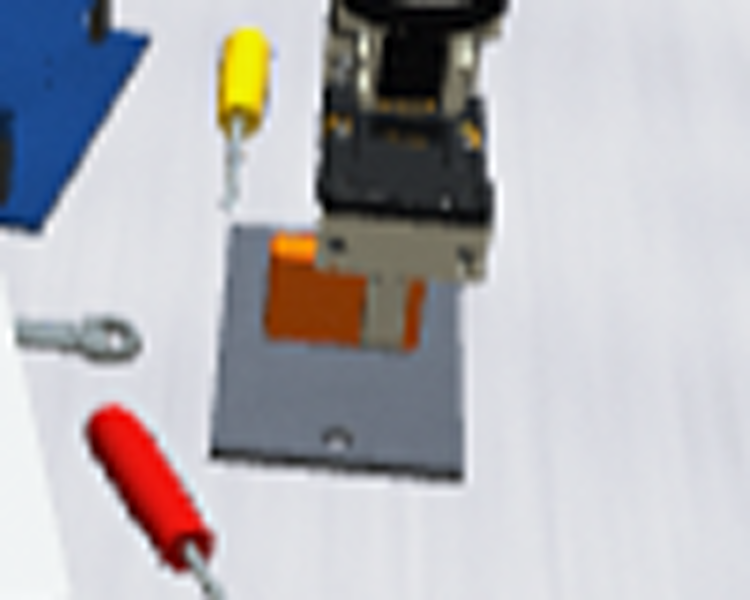

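The cover is now flat and the force has stepped to 30 N. However, the pads (crop x≈385) sit about 19 mm robot-side of the grip's middle (x≈343), so I'll release, re-centre and regrip.

Emit:
carry_out([
  [[0,0,-0.1,0,0],[0,0,-0.2,0,0],[0,0,-0.2,0,30],[0,0,-0.2,0,40],[0,0,-0.2,0,50],[0,0,-0.2,0,50],[0,0,-0.2,0,50],[0,0,-0.2,0,50],[0,0,-0.4,0,50],[0,0,-0.8,0,50]],
])

```text
time_s: 15.1
ee_pos: [0.3049, -0.0095, 0.0326]
ee_rot: [180.0, -0.1, 179.9]
wrist_force: [-0.1, 0.3, 0.8]
grip_width: 0.0465
finger_force: 0.0
```

```bash
python3 - <<'E'
from h import *
np.set_printoptions(precision=4,suppress=True)
o=bot.observe(); print(o["ee_pos"],o["ee_rot"],o["wrist_force"],o["torque"],o["grip_width"])
d=avg("side"); c=px(d,o["ee_pos"]).astype(int); im=d["color"][c[1]-40:c[1]+40,c[0]-50:c[0]+50]; cv2.imwrite("pics/s5.png",cv2.cvtColor(cv2.resize(im,(750,600),interpolation=cv2.INTER_CUBIC).astype(np.uint8),cv2.COLOR_RGB2BGR)); print(c-[50,40])
for n in("side","top"):
    e=cam(n)
    for k in range(3):
        for r in vision.pinpoint("cover_grip",n)[:1]: print(n,r["conf"],w(e,r["xyz"]))
for p in (blob(d,c+[-6,20],6,dark),): print(p)
E
```

```text
[ 0.3049 -0.0095  0.0326] [179.9905  -0.0553 179.9436] [-0.1161  0.3198  0.8388] [-0.0253  0.0134 -0.0211] 0.04647501176236113
[347 185]
side 0.98 [ 0.3216 -0.0087  0.0316]
side 0.98 [ 0.3216 -0.0087  0.0316]
side 0.98 [ 0.3216 -0.0087  0.0316]
top 0.96 [ 0.3194 -0.0147  0.0334]
top 0.96 [ 0.3194 -0.0147  0.0334]
top 0.96 [ 0.3194 -0.0147  0.0334]
(array([391.3049, 247.0062]), np.float64(224.66666666666666))
```

View pics/s5.png

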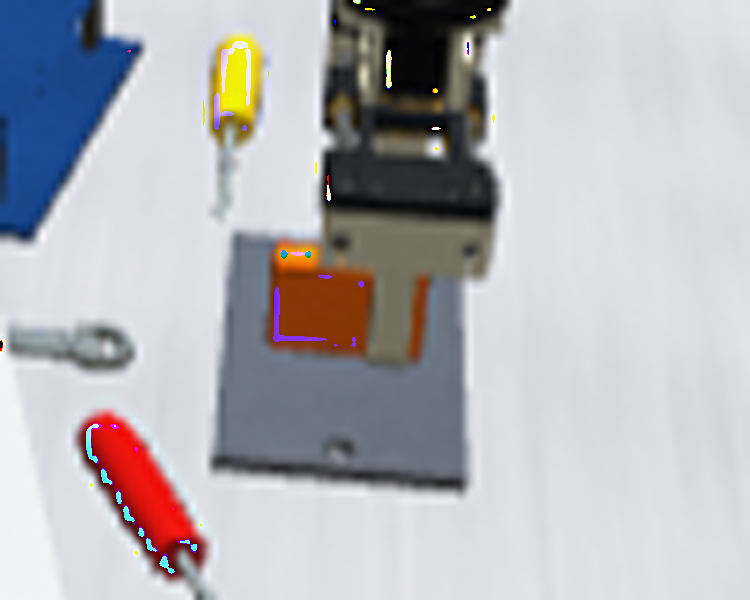

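Flat and free. The grip's middle is at about (0.3205, -0.010), as the networks report and the side picture confirms. I'll shift 1.6 cm ahead, regrip and lift.

Emit:
carry_out([
  [[-0.5,0,0,0,50],[-1,0,0,0,50],[-1.6,0,0,0,50],[-1.6,0,0.2,0,30],[-1.6,0,0.2,0,20],[-1.6,0,0.2,0,10],[-1.6,0,0.2,0,0],[-1.6,0,0.2,0,0],[-1.6,0,0.2,0,0],[-1.6,0,0.2,0,0]],
])

```text
time_s: 16.48
ee_pos: [0.321, -0.0095, 0.0306]
ee_rot: [180.0, -0.0, 179.9]
wrist_force: [0.3, -0.1, -2.2]
grip_width: 0.0178
finger_force: 30.0
```

Emit:
carry_out([
  [[0,0,0,0,0],[0,0,0,0,0],[0,0,0,0,0],[0,0,-0.5,0,0],[0,0,-1.5,0,0],[0,0,-4,0,0],[0,0,-7,0,0],[0,0,-10,0,0],[0,0,-13,0,0],[0,0,-15,0,0]],
])

```text
time_s: 17.32
ee_pos: [0.3211, -0.0095, 0.1832]
ee_rot: [-180.0, 0.1, 180.0]
wrist_force: [1.3, -0.7, -5.1]
grip_width: 0.0181
finger_force: 30.0
```

Emit:
carry_out([
  [[-2,2,0,-1.3,0],[-4,4.1,0,-2.6,0],[-6.2,6.3,0,-3.9,0],[-8.6,8.8,0,-5.2,0],[-11,11.3,0,-6.5,0],[-13.4,13.7,0,-8,0],[-15.8,16.2,0,-9.5,0],[-18,18.5,0,-11,0],[-19.6,20,0,-12,0],[-20.3,20.7,0,-12.5,0]],
])

```text
time_s: 18.15
ee_pos: [0.5254, 0.1989, 0.1803]
ee_rot: [180.0, -0.0, -167.4]
wrist_force: [-1.4, -1.3, -4.4]
grip_width: 0.0177
finger_force: 30.0
```

```bash
python3 - <<'E'
from h import *
np.set_printoptions(precision=4,suppress=True)
o=bot.observe(); print(o["ee_pos"],o["ee_rot"],o["wrist_force"],o["torque"],o["grip_width"])
d=avg("side"); t=avg("top")
a=cv2.resize(d["color"][180:280,270:390],(600,500),interpolation=cv2.INTER_LINEAR); b=cv2.resize(t["color"][165:265,190:310],(600,500),interpolation=cv2.INTER_LINEAR)
cv2.imwrite("pics/c6.png",cv2.cvtColor(cv2.resize(np.hstack([a,b]),(800,333)).astype(np.uint8),cv2.COLOR_RGB2BGR))
for n,e in(("side",d),("top",t)):
    for q in("cover_grip","seat"):
        for r in vision.pinpoint(q,n)[:1]: print(n,q,r["conf"],w(e,r["xyz"]))
E
```

```text
[0.5254 0.1989 0.1803] [ 179.9901   -0.0102 -167.4326] [-1.4005 -1.2696 -4.3922] [0.022  0.1029 0.0401] 0.017654215284086908
side cover_grip 0.94 [0.5265 0.1989 0.1796]
side seat 0.79 [0.5242 0.1977 0.0745]
top cover_grip 0.98 [0.5202 0.1954 0.1862]
```

View pics/c6.png

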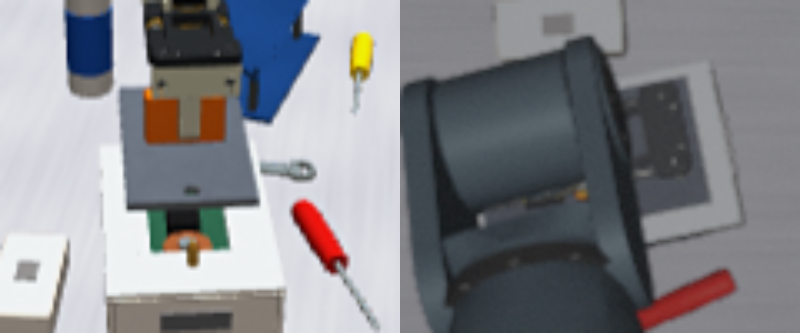

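```bash
python3 - <<'E'
from h import *
np.set_printoptions(precision=4,suppress=True)
o=bot.observe(); z=o["ee_pos"][2]
d=avg("side",4); im=d["color"]
h0=np.array([270+190/400*120,180+190/333*100]); p0=np.array([270+193/400*120,180+255/333*100])
c,m=blob(d,h0,4,dark); print("hole",h0,c,m,atz(d,c,z-.0226),atz(d,c,z-.0266))
y=np.array(o["ee_rot"]); ps=np.radians(o["ee_rot"][2]); ya=np.array([np.sin(ps),-np.cos(ps),0]); 
g=o["ee_pos"]+.078*ya; g[2]=z-.0226; print("hole expected",g,px(d,g))
P=px(d,(.5075,.2755,.092)); print("pin expected",P, px(d,(.5075,.2755,.104)),px(d,(.5075,.2755,.08)))
v0=int(P[1])-8; u0=int(P[0])-6
print(im[v0:v0+16,u0:u0+13].mean(2).astype(int)); print((im[...,0]-im[...,2])[v0:v0+16,u0:u0+13].astype(int)); print(u0,v0)
u1,v1=np.round(h0).astype(int); print(u1-6,v1-5); print(im[v1-5:v1+6,u1-6:u1+7].mean(2).astype(int))
E
```

```text
hole [327.     237.0571] [327.2209 239.3689] 178.25 [0.5064 0.2909 0.1583] [0.5072 0.2852 0.1543]
hole expected [0.5073 0.2729 0.1583] [327.7886 235.6751]
pin expected [327.4586 255.5575] [327.4846 252.1274] [327.433  258.9542]
[[ 21  18  19  17  16  18  17  13  20  66  80  79  78]
 [  7   8   6   5   4   3   4   5  14  62  78  77  77]
 [  8  33  33  53  70  70  68  48  51  63  77  77  77]
 [ 72  87  85 103 131 130 121 100  99  92  92  79  76]
 [119 117 124 145 155 154 137 137 116 117 112 102  75]
 [116 115 125 172 168 153 132 143 110 117 118 117  84]
 [114 112 100 145 149 107  86  97  96 115 114 114  96]
 [108 108  95  84 100  64  75  80  85 113 129 127 117]
 [173 173 175 191 184  72  66  72 111 206 213 211 206]
 [238 238 239 251 252  96  60  69 145 253 248 246 247]
 [243 244 243 246 249  93  57  67 141 252 244 242 242]
 [242 242 242 244 247  89  53  61 136 250 243 241 241]
 [242 241 242 243 245 146  72  86 176 248 243 242 242]
 [242 241 242 242 244 231 193 199 235 244 242 242 241]
 [241 241 242 242 243 245 246 246 244 242 242 241 241]
 [241 242 241 242 242 242 242 242 242 242 242 2
[... 811 characters left out ...]
5  -4  -4  -3  -3  -3]
 [ -3  -3  -3  -3  -3  -4  -4  -4  -3  -3  -3  -3  -3]]
321 247
321 232
[[116 117 117 117 116 117 117 117 115 117 116 117 116]
 [116 117 119 118 117 116 116 117 115 116 115 116 115]
 [117 116 117 116 116 117 118 118 118 116 115 115 115]
 [118 117 116 116 115 103  97  98 105 117 115 114 115]
 [118 117 118 117  98  63  49  52  66 105 115 114 114]
 [118 118 118 117  91  72  85  77  69 100 116 115 115]
 [121 119 119 118 119 114 124 116 109 119 117 116 115]
 [112 110 107 106 108 110 110 109 106 104 102 101 100]
 [ 80  77  75  74  75  75  76  73  67  64  63  62  62]
 [ 55  56  56  55  56  54  54  54  53  57  58  57  58]
 [ 47  47  47  47  47  44  42  42  48  72  72  71  72]]
```

Emit:
carry_out([
  [[0,0,0.5,0,0],[0.1,0,1.2,0,0],[0.1,0,1.8,0,0],[0.2,-0.1,2.4,0,0],[0.2,-0.1,2.9,0,0],[0.2,-0.1,3.3,0,0],[0.2,-0.1,3.6,0,0],[0.2,-0.1,3.6,0,0],[0.2,-0.1,3.6,0,0],[0.2,-0.1,3.6,0,0]],
])

```text
time_s: 19.68
ee_pos: [0.5228, 0.1959, 0.1449]
ee_rot: [180.0, 0.0, -167.6]
wrist_force: [-0.5, -1.4, -5.2]
grip_width: 0.0177
finger_force: 30.0
```

```bash
python3 - <<'E'
from h import *
from scipy.optimize import least_squares
np.set_printoptions(precision=4,suppress=True)
o=bot.observe(); e=o["ee_pos"]; z=e[2]; print(e,o["ee_rot"],o["wrist_force"],o["torque"])
d=avg("side",4); im=d["color"]
ps=np.radians(o["ee_rot"][2]); Y=np.array([np.sin(ps),-np.cos(ps),0]); X=np.array([np.cos(ps),np.sin(ps),0]); C=np.array([e[0],e[1],z-.0226])
for nm,a,b in(("hole",0,.078),("cornerL",-.055,.095),("cornerR",.055,.095),("farL",-.055,-.095)):
    print(nm,px(d,C+a*X+b*Y),px(d,C+a*X+b*Y-[0,0,.008]))
h=px(d,C+.078*Y); u,v=np.round(h).astype(int); print(u-7,v-6); print(im[v-6:v+24,u-7:u+8].mean(2).astype(int))
print((im[...,0]-im[...,2])[v-2:v+24,u-7:u+8].astype(int))
# long side edges at several rows
for b in(.08,.06,.04):
    for a in(-.055,.055):
        q=px(d,C+a*X+b*Y); u,v=np.round(q).astype(int); print(a,b,q,u-4,im[v,u-4:u+5].mean(1).astype(int))
cv2.imwrite("pics/c7.png",cv2.cvtColor(cv2.resize(np.clip(im,0,255)[190:290,270:390],(720,600),interpolation=cv2.INTER_LINEAR).astype(np.uint8),cv2.COLOR_RGB2BGR))
E
```

```text
[0.5228 0.1959 0.1449] [ 179.9999    0.0254 -167.5549] [-0.5321 -1.3845 -5.219 ] [ 0.0648  0.0167 -0.01  ]
hole [328.2288 246.1781] [328.209  248.5002]
cornerL [308.8914 250.5268] [308.9359 252.8685]
cornerR [348.4431 248.9809] [348.3558 251.3166]
farL [306.4538 214.8092] [306.5001 216.9731]
321 240
[[120 118 117 117 116 115 114 115 114 115 116 117 116 115 115]
 [119 117 116 116 117 116 116 116 115 115 116 117 117 115 115]
 [117 116 116 117 117 116 117 117 115 116 117 118 118 117 114]
 [117 117 117 117 116 116 117 117 116 116 115 117 116 115 115]
 [117 118 117 117 116 117 117 119 118 117 115 115 115 114 115]
 [118 117 117 116 115 115 105 107 112 117 117 116 115 115 115]
 [118 118 118 117 115  95  70  74  84 102 116 116 115 115 115]
 [117 117 117 119 114  59  48  37  40  82 114 115 115 116 117]
 [119 119 118 119 116  89  83  69  75 107 118 115 114 116 118]
 [122 121 120 119 119 122 123 124 119 116 113 111 111 110 108]
 [104 102  99  97  98 100 102 102  91  88  87  86  85  84  75]
 [ 60  56  50  50  50  51  53  52  52  53  51  50  51  52  52]
 [ 68  67  60  82  92  74  66  74  70  78  
[... 2471 characters left out ...]
3  -4]
 [ -4  -3  -4  -4  -4  -4  -4  -4  -4  -4  -4  -4  -4  -4  -4]
 [ -4  -4  -5  -5  -5  -5  -5  -5  -4   0   0   0   0   0   6]
 [ 13  13  15  15  15  15  15  13  11  13  17  18  18  19  18]
 [ 18  16  13  12  12  12  11   9   6  11  15  17  18  18  17]]
-0.055 0.08 [308.6748 247.3531] 305 [242 242 245 224 110 117 118 117 117]
0.055 0.08 [347.804  245.8385] 344 [116 115 114 155 250 243 242 233 220]
-0.055 0.06 [308.3932 243.2262] 304 [242 242 243 245 189 112 118 119 119]
0.055 0.06 [346.9728 241.752 ] 343 [113 114 110 135 246 244 242 235 220]
-0.055 0.04 [308.1194 239.2143] 304 [242 242 244 247 150 115 120 120 122]
0.055 0.04 [346.1648 237.7788] 342 [115 114 113 126 225 246 242 236 220]
```

View pics/c7.png

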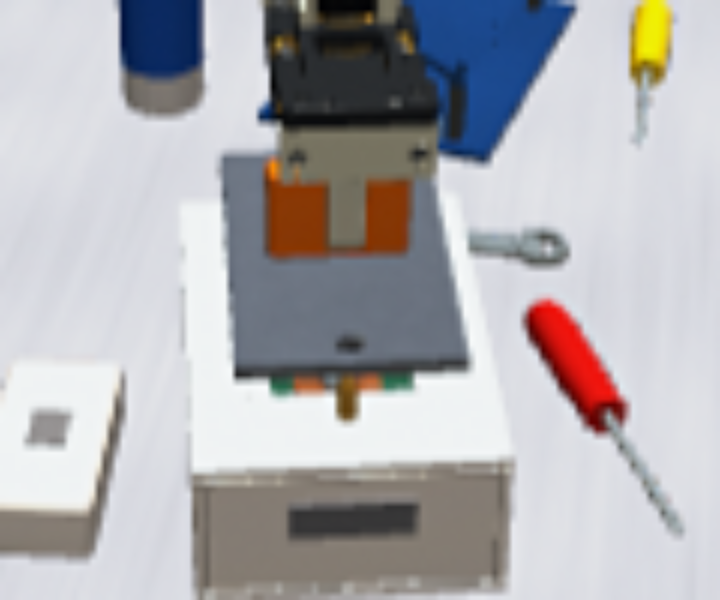

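The cover is level above the unit. The near hole is at (327.8, 246.9) px, with the near pin directly below it at column 327.4. They line up to within about 1 mm, so I'll make a small correction and enter the pins slowly.

Emit:
carry_out([
  [[-0.07,0.05,0.1,0,0],[-0.07,0.05,0.3,0,0],[-0.07,0.05,0.5,0,0],[-0.07,0.05,0.7,0,0],[-0.07,0.05,0.9,0,0],[-0.07,0.05,1.1,0,0],[-0.07,0.05,1.3,0,0],[-0.07,0.05,1.5,0,0],[-0.07,0.05,1.6,0,0],[-0.07,0.05,1.6,0,0]],
])

```text
time_s: 20.72
ee_pos: [0.5231, 0.1964, 0.1284]
ee_rot: [-180.0, -0.0, -167.6]
wrist_force: [0.6, -0.2, -6.1]
grip_width: 0.0181
finger_force: 30.0
```

Emit:
carry_out([
  [[0,0,0.1,0,0],[0,0,0.2,0,0],[0,0,0.3,0,0],[0,0,0.4,0,0],[0,0,0.5,0,0],[0,0,0.6,0,0],[0,0,0.7,0,0],[0,0,0.8,0,0],[0,0,0.8,0,0],[0,0,0.8,0,0]],
])

```text
time_s: 21.55
ee_pos: [0.5232, 0.1965, 0.1206]
ee_rot: [180.0, 0.0, -167.6]
wrist_force: [0.1, 1.3, -6.1]
grip_width: 0.0179
finger_force: 30.0
```

Both pins are in with no contact force. I'll continue to seat it.

Emit:
carry_out([
  [[0,0,0.1,0,0],[0,0,0.2,0,0],[0,0,0.3,0,0],[0,0,0.4,0,0],[0,0,0.5,0,0],[0,0,0.6,0,0],[0,0,0.7,0,0],[0,0,0.8,0,0],[0,0,0.9,0,0],[0,0,0.9,0,0]],
])

```text
time_s: 22.38
ee_pos: [0.5232, 0.1965, 0.1115]
ee_rot: [180.0, 0.0, -167.6]
wrist_force: [1.6, 1.7, -6.4]
grip_width: 0.0181
finger_force: 30.0
```

Emit:
carry_out([
  [[0,0,0.05,0,0],[0,0,0.1,0,0],[0,0,0.15,0,0],[0,0,0.2,0,0],[0,0,0.25,0,0],[0,0,0.3,0,0],[0,0,0.3,0,0],[0,0,0.3,0,0],[0,0,0.3,0,0],[0,0,0.3,0,0]],
])

```text
time_s: 23.22
ee_pos: [0.5233, 0.1965, 0.1106]
ee_rot: [180.0, 0.0, -167.6]
wrist_force: [-8.9, -1.0, 19.6]
grip_width: 0.0176
finger_force: 30.0
```

The contact force came at exactly the predicted height (TCP z 0.1106), so the cover is home. I'll relieve, open and retreat.

Emit:
carry_out([
  [[0,0,-0.1,0,0],[0,0,-0.2,0,0],[0,0,-0.2,0,30],[0,0,-0.2,0,45],[0,0,-0.2,0,60],[0,0,-0.2,0,60],[0,0,-0.2,0,60],[0,0,-0.2,0,60],[0,0,-0.2,0,60],[0,0,-0.4,0,60]],
])

```text
time_s: 24.05
ee_pos: [0.523, 0.1964, 0.1124]
ee_rot: [-180.0, -0.0, -167.6]
wrist_force: [0.4, 0.0, 0.8]
grip_width: 0.0555
finger_force: 0.0
```

Emit:
carry_out([
  [[0,0,-0.8,0,60],[0,0,-1.6,0,60],[0,0,-3,0,60],[0,0,-5,0,60],[0,0,-7,0,60],[0,0,-9,0,60],[0,0,-11,0,60],[0,0,-12,0,60],[0,0,-12,0,60],[0,0,-12,0,60]],
])

```text
time_s: 24.88
ee_pos: [0.5232, 0.1964, 0.2327]
ee_rot: [180.0, 0.0, -167.6]
wrist_force: [-0.3, -0.3, -0.3]
grip_width: 0.0557
finger_force: 0.0
```

```bash
python3 - <<'E'
from h import *
o=bot.observe(); print(o["ee_pos"],o["wrist_force"])
d=avg("side",3)
print(w(d,vision.pinpoint("cover_grip","side")[0]["xyz"]))
cv2.imwrite("pics/c8.png",cv2.cvtColor(cv2.resize(np.clip(d["color"],0,255)[190:290,270:390],(720,600),interpolation=cv2.INTER_LINEAR).astype(np.uint8),cv2.COLOR_RGB2BGR))
E
```

```text
[0.52315647 0.19644581 0.23269616] [-0.27757186 -0.26735901 -0.31633318]
[0.52369595 0.19845912 0.11187443]
```

View pics/c8.png

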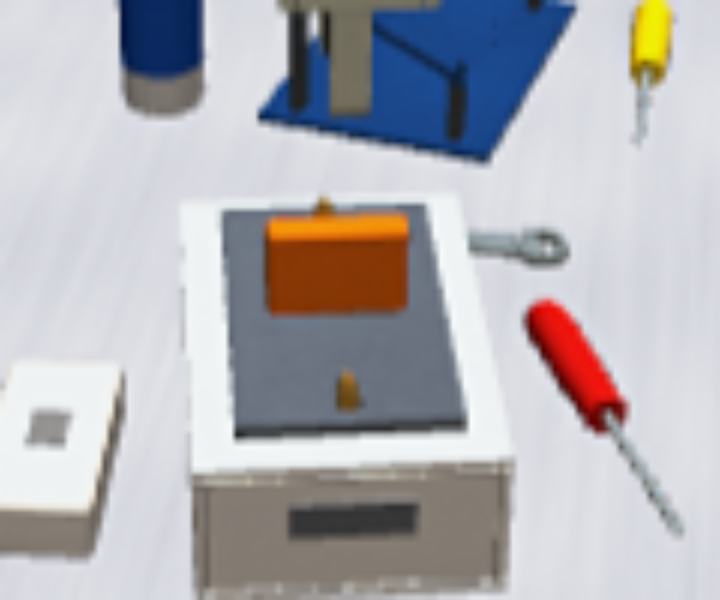

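The cover lies flush on the unit. Both pins show through the holes, at crop (347,390) and (323,205), and the gripper is clear.

```bash
python3 -c "
from bench import order; print(order.sign_off())"
```

```text
the job is handed in; nothing more can be done
None
```

The cover lies flush on the base unit with both pins through its holes, the gripper is clear, and the job was handed in at about 25 s; sign-off returned no verdict.

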